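# Set the pasta roller's thickness selector

## Task

Set the pasta roller's sprung thickness selector to the green stud: pull the black knob straight up out of its notch, turn it to the green stud, which only roughly marks its notch, and feel for that notch so that the knob drops fully home. Never force it: do not wrench it while its pin is in a notch, strain it against the end of its pull or press its pin down on the brass. Leave the mug, canister and pepper mill where they stand, and let go of the knob at the end.

Things in the scene. Friction and masses are not known exactly. Their poses are not given: they have to be found in the camera images.
- machine: Fixed electric pasta roller, silver housing with red cheeks, flat deck 110 mm above the counter, deck 200 mm (x, from -90 to +110 mm) by 230 mm (y). Origin on the counter, straight under the selector knob's axis, which is vertical. Its x axis points from the selector towards the rollers.
- notch_ring: Brass ring of six flat segments on the deck, 30 to 42 mm from the knob's axis, 8 mm high, with five notches 30 to 40 degrees apart: the start notch in the middle (machine's -x) and two on each side, one per stud. The pin has about 1 mm (1.6 degrees) of play in a notch. A hidden retainer that ends the knob's pull is part of it. It bears at most 25 N. Origin on the knob's axis at deck height.
- knob_grip (a point): Where to take the knob from above: on its axis, 12 mm below its top, 40 mm above the deck when home. The knob is an upright black bar 44 long, 14 thick, 38 mm high (14 to 52 mm above the deck when home) on a hub of radius 24 mm. Frame moves with the knob: -x along the bar to the pointer, y across its thickness, z up. At the start the pointer lies along the machine's -x.
- pointer (a point): The point the knob's pointer aims at: 56 mm from its axis, about 4 mm above the deck when home; moves with the knob. The pointer is a black arm with a white line, reaching 45 mm out on one side of the knob; under it is a steel pin 6 mm thick, 36 mm from the axis.
- pull (a joint): How far the knob is pulled up, m: 0 fully home in a notch, about 0.0065 when the flat-ended pin rests on the brass, pin clear of the brass from 0.007, end of the pull at 0.012. The spring always pulls it down, with 5 N when home and 8 N at the end of the pull.
- turn (a joint): Angle of the knob, rad: near 0 at the start, grows anticlockwise seen from above; stops at about 1.4 either way. It turns freely but for a slight friction (0.06 N m) and stays where it is left.
- mark_green: Target: green round stud, 16 mm across and 4 mm high, stuck by hand on the deck about 56 mm from the knob's axis to name one notch; origin at the centre of its underside. It may sit up to 9 mm away from the notch's true line, which must be found by feel.
- mark_red: Red round stud, 16 mm across and 4 mm high, stuck by hand on the deck about 56 mm from the knob's axis to name one notch; origin at the centre of its underside. It may sit up to 9 mm away from the notch's true line, which must be found by feel.
- mark_yellow: Yellow round stud, 16 mm across and 4 mm high, stuck by hand on the deck about 56 mm from the knob's axis to name one notch; origin at the centre of its underside. It may sit up to 9 mm away from the notch's true line, which must be found by feel.
- mark_blue: Blue round stud, 16 mm across and 4 mm high, stuck by hand on the deck about 56 mm from the knob's axis to name one notch; origin at the centre of its underside. It may sit up to 9 mm away from the notch's true line, which must be found by feel.
- mug: Loose blue mug, 80 mm across, 95 mm high; origin at the centre of its underside. Bystander.
- canister: Loose white canister, 104 mm square, about 143 mm high with its wire handle; origin at the centre of its underside. Bystander.
- pepper_mill: Loose dark wooden pepper mill, 52 mm across, 127 mm high; origin at the centre of its underside. Bystander.

How it is judged:
On the way:
1. the knob is pulled up so that its pin is clear of the notches (value of joint pull above 0.0072 m), for 0.2 s.
At the end, for the whole second after the job is handed in: The knob is fully home (pulled out by less than 1.5 mm), at rest, and its pointer aims within 12 mm of the centre of the green stud (value of joint pull below 0.0015 m and horizontal distance between pointer and mark_green below 0.012 m and velocity of joint turn between -0.05 and 0.05 rad/s); the robot touches nothing.
It fails at once if the notched ring or its retainer is loaded with more than 25 N (knob wrenched in a notch, pressed on the brass or strained at the end of its pull) (contact force between notch_ring and anything else above 25 N).
It fails at once if the mug is disturbed (moved by more than 20 mm) (distance of mug from where it was at the start of the episode above 0.02 m).
It fails at once if the canister is disturbed (moved by more than 20 mm) (distance of canister from where it was at the start of the episode above 0.02 m).
It fails at once if the pepper mill is disturbed (moved by more than 20 mm) (distance of pepper_mill from where it was at the start of the episode above 0.02 m).
It also fails if it takes over 61 s, if anything falls off the work surface, if the arm or the gripper's body presses on something with over 40 N, if the wrist force passes 120 N, or if a joint passes its speed limit or range.

## Robot

A 6-joint arm with a two-finger parallel gripper is mounted at the origin on the work surface. World frame = base frame: x ahead of the robot, y to its left, z up, the work surface at z = 0. Lengths are in m, angles in rad, forces in N, time in s.
With the tool pointing down it reaches from about 0.35 to 0.775 m from the base axis. Payload 5.5 kg.
Tool frame: the origin (TCP) lies at the very end of the fingers, on their centre line; the grasp point (between the pads) lies 19 mm behind it; x points along the fingers, y is the direction in which the jaws open and shut, and the axes are right-handed (so a half turn about x gives the same grasp; the last joint's range is limited). The gripper opens to 85 mm and grips with 20 to 120 N. Pads are 22 mm wide; open, the fingers measure 114 mm over their backs; the gripper's body (76 mm by 85 mm) begins 54 mm behind the grasp point. The pads swing forward as they close: fully open they stand 13 mm farther back than shut.
Start: joints at [-1.442, 0.313, 0.046, 1.304, 0, 1.431], TCP at [0.153, -0.554, 0.231] pointing down, gripper open.
Joint ranges: [-2.76, 2.76], [-0.86, 1.69], [-1.03, 1.26], [-2.2, 2.34], [-1.47, 1.5], [-3.14, 3.14]. Speed limits (rad/s): [2.57, 2.57, 3.14, 3.14, 3.14, 3.14].

## Interface

Orientations are given as a unit quaternion [w, x, y, z].
In Python, from workcell import env gives the robot as it stands.
- The arm moves only by the tool drive_tool, never from a script. Its argument "plan" is a list that holds one entry, the list of rows, each a list of 7 numbers: the shift along the tool's x, y, z in cm, then the turn, a rotation vector about the tool's x, y, z in degrees, then the opening, from 0 (shut) to 1 (fully open). In form: [[[tx, ty, tz, wx, wy, wz, fingers], ...]]. A call has exactly 5 rows; each row shifts and turns the commanded pose from where the row before left it, along the tool's axes as they then stand; what a row does not reach is not made up. A row lasts 1/12 s, in which the tool goes at most 41.7 mm and 7.16 degrees, less where a joint would pass 70% of its speed; a pose out of reach is approached as far as the arm can. A call with a gripper value outside its range is refused whole. The fingers move at their own pace and stop on an object; "squeeze" is the grip in N (left out, the last holds). Time passes only in rows, so rows that do not move let the fingers close, or fill a call up. It gives the time, the measured TCP pose, the force and the opening at its end, in the units of the state.
- env.get_state(): the state, without advancing time (a new reading comes with each control period).
- env.read_camera(name): name is "side" or "top"; returns the picture (420x560x3 uint8, red, green, blue); there is no depth.
- env.camera_model(name): a dict with "camera_matrix" (3x3 intrinsics, pixels), "k1" (the pictures are not rectified: a ray, as slopes to the right and down, at radius r is drawn at 1 + k1 r^2 times it, then the intrinsics apply), "camera_from_world" (4x4, takes a point from world to camera coordinates). Camera axes: x right, y down, z forward; pixel columns grow to the right and rows downward; lengths in m; the calibration is good to about 2 mm. A picture is of the moment at which its call begins. camera_model takes no time and is no camera call.
- env.hand_in(): hands the job in, once; it reports no verdict.
The state is a dict: "clock": time; "joint_pos": joint angles; "qvel": joint speeds; "tau": joint torques, N m; "tcp_pos": TCP position; "orientation": TCP orientation; "wrist_force": force on the tool from outside, world axes, zero at the start; "ft_torque": the same for the moment, N m; "finger_gap": finger opening in m.
Only numpy, scipy, OpenCV 4.12 (cv2) and the standard library are available. Lean on these libraries where they do the work, as an engineer would, in place of code of your own. Each camera call takes 0.05 s, during which the arm holds its last target.

## Working session

There is one attempt and no reset: what is moved stays moved. The work goes in short steps, Python scripts to look and compute and a tool call to move; the robot and the scene stay as the last step left them, time stands still between calls to the robot, and variables do not carry over. Pictures are saved under pics/ and viewed, and the job is handed in when it is done.

Besides the shell and the picture viewer there is one more tool, called after ">>>" in YAML: its name, and indented under it one key for each argument. drive_tool: Moves the arm, as the interface text tells. Its arguments: {"type":"object","properties":{"plan":{"type":"array","items":{"type":"array","items":{"type":"array","items":{"type":"number"}}}},"squeeze":{"type":"number"}},"required":["plan"]}

```bash
ls; mkdir -p pics
python3 - <<'E'
from workcell import env
import cv2,json
s=env.get_state();print(s)
for n in("side","top"):
    cv2.imwrite(f"pics/{n}0.png",env.read_camera(n)[:,:,::-1]);print(n,env.camera_model(n))
E
```

```text
pics
{'clock': 0.0, 'joint_pos': array([-1.44158821e+00,  3.14006279e-01,  4.49868134e-02,  1.30358820e+00,
        5.33517405e-05,  1.43120754e+00]), 'qvel': array([-6.71216990e-04,  1.60298011e-04,  6.23117621e-04, -4.83894342e-04,
       -6.71204255e-04,  4.89056122e-05]), 'tau': array([-3.02069930e-04, -4.80633008e+01,  2.98528862e+01,  1.96413085e-02,
       -1.36986205e-04, -5.45306605e-06]), 'tcp_pos': array([ 0.15265124, -0.55384841,  0.23040872]), 'orientation': array([ 0.09410786,  0.70075207,  0.09538846, -0.7007077 ]), 'wrist_force': array([-0.02424603, -0.8681564 , -0.66019408]), 'ft_torque': array([-0.04536577, -0.01162992,  0.03949618]), 'finger_gap': 0.0854830402513463}
side {'camera_matrix': array([[488.52382884,   0.        , 279.14253934],
       [  0.        , 488.52382884, 211.65157037],
       [  0.        ,   0.        ,   1.        ]]), 'k1': -0.026411131139796932, 'camera_from_world': array([[ 0.95198663, -0.30596144,  0.01044283, -0.50439427],
       [-0.19227807, -0.62411319, -0.75730566,  0.21660625],
       [ 0.23822384,  0.71893694, -0.65297709,  0.97761556],
       [ 0.        ,  0.        ,  0.        ,  1.        ]])}
top {'camera_matrix': array([[474.11041032,   0.        , 285.14509884],
       [  0.        , 474.11041032, 209.90651921],
       [  0.        ,   0.        ,   1.        ]]), 'k1': -0.004226647446573261, 'camera_from_world': array([[ 0.02166503, -0.99953816, -0.02130951,  0.04211338],
       [-0.98345464, -0.01747232, -0.18030999,  0.55853685],
       [ 0.17985439,  0.02486335, -0.98337898,  0.8851333 ],
       [ 0.        ,  0.        ,  0.        ,  1.        ]])}
```

View pics/side0.png

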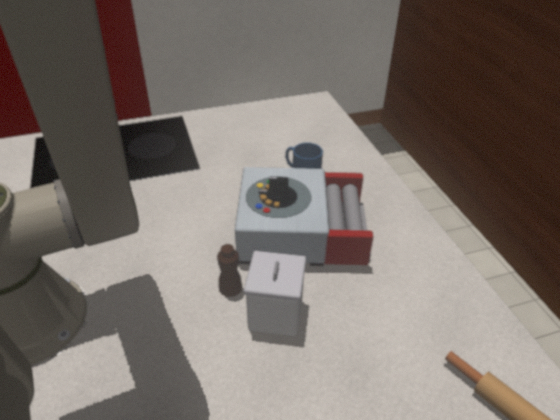

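View pics/top0.png

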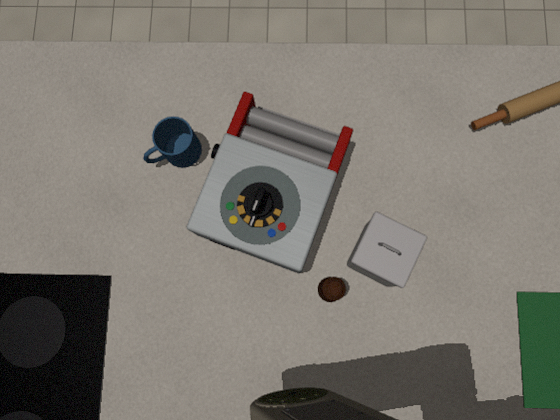

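The top view shows the knob near (260,205). The studs are green (230,206), yellow (233,219), blue (271,233) and red (281,227). The mug, mill and canister stand clear of the knob. Next I'll zoom in and measure.

```bash
cat > h.py <<'E'
import numpy as np,cv2
from workcell import env
def ray(n,u,v):
    m=env.camera_model(n);K=m["camera_matrix"];T=m["camera_from_world"]
    d=np.array([(u-K[0,2])/K[0,0],(v-K[1,2])/K[1,1]]);x=d.copy()
    for _ in range(10): x=d/(1+m["k1"]*(x@x))
    R=T[:3,:3];return -R.T@T[:3,3],R.T@np.array([x[0],x[1],1])
def plane(n,u,v,z):
    o,d=ray(n,u,v);return (o+d*(z-o[2])/d[2])[:3]
def proj(n,p):
    m=env.camera_model(n);K=m["camera_matrix"];T=m["camera_from_world"]
    c=T[:3,:3]@np.asarray(p)+T[:3,3];x=c[:2]/c[2];x=x*(1+m["k1"]*(x@x));return K[0,0]*x[0]+K[0,2],K[1,1]*x[1]+K[1,2]
E
python3 - <<'E'
from h import *
a=cv2.imread("pics/top0.png");b=cv2.imread("pics/side0.png")
cv2.imwrite("pics/topz.png",cv2.resize(a[155:255,200:320],None,fx=6,fy=6,interpolation=cv2.INTER_CUBIC))
cv2.imwrite("pics/sidez.png",cv2.resize(b[160:225,230:330],None,fx=8,fy=8,interpolation=cv2.INTER_CUBIC))
for n,im in(("top",a),("side",b)):
    hsv=cv2.cvtColor(im,cv2.COLOR_BGR2HSV)
    x0,y0,x1,y1=(205,160,315,250) if n=="top" else (240,172,325,220)
    for c,(lo,hi) in dict(green=(45,85),yellow=(24,34),orange=(10,23),blue=(108,130),red=(170,180)).items():
        m=cv2.inRange(hsv,(lo,110,50),(hi,255,255));z=np.zeros_like(m);z[y0:y1,x0:x1]=m[y0:y1,x0:x1]
        k,l,s,ce=cv2.connectedComponentsWithStats(z)
        for i in range(1,k):
            if s[i,4]>5: print(n,c,s[i,4],ce[i].round(1),plane(n,*ce[i],.114).round(4))
E
```

```text
top green 52 [229.5 205.5] [0.5526 0.1546 0.114 ]
top yellow 54 [232.7 219.3] [0.5269 0.1476 0.114 ]
top orange 44 [241.1 198.4] [0.5664 0.1337 0.114 ]
top orange 70 [240.9 209.4] [0.5456 0.1332 0.114 ]
top orange 49 [276.6 211.8] [0.5423 0.0672 0.114 ]
top orange 45 [246.7 218.6] [0.5287 0.1218 0.114 ]
top orange 57 [269.6 219.7] [0.5274 0.0796 0.114 ]
top orange 61 [258.3 223. ] [0.5208 0.1003 0.114 ]
top blue 55 [271.3 232.4] [0.5039 0.0759 0.114 ]
side orange 19 [259.8 184.7] [0.5285 0.1462 0.114 ]
side orange 18 [263.  196.5] [0.5232 0.1023 0.114 ]
side orange 17 [268.2 201.1] [0.5296 0.0832 0.114 ]
side orange 17 [276.1 203.4] [0.5442 0.0704 0.114 ]
side blue 20 [258.5 205.5] [0.5048 0.0749 0.114 ]
```

View pics/topz.png

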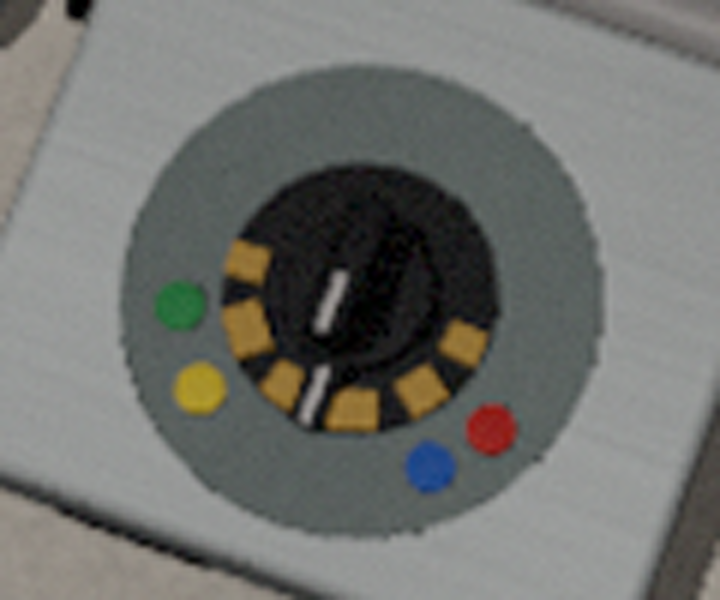

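View pics/sidez.png

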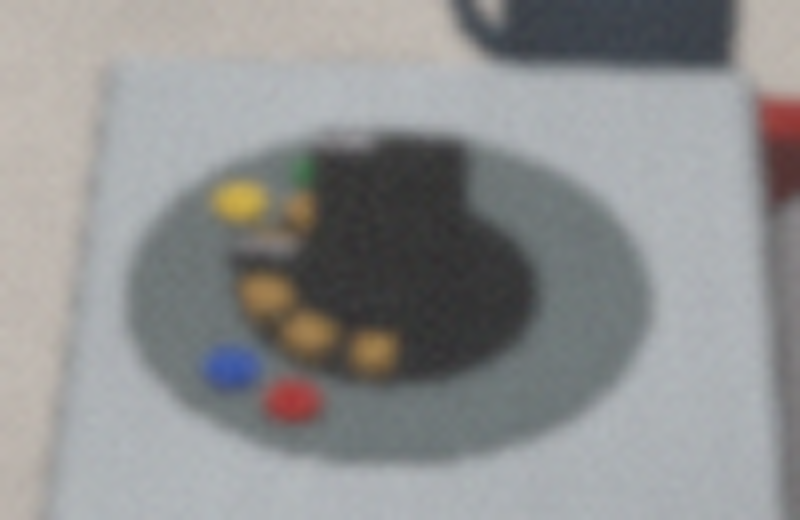

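Run:
```python
from h import *
from scipy.optimize import least_squares
a=cv2.imread("pics/top0.png")
hsv=cv2.cvtColor(a,cv2.COLOR_BGR2HSV)
O=np.array([plane("top",u,v,.118)[:2] for u,v in [(241.1,198.4),(240.9,209.4),(276.6,211.8),(246.7,218.6),(269.6,219.7),(258.3,223)]])
r=least_squares(lambda p:np.hypot(*(O-p[:2]).T)-p[2],[.55,.1,.036]);print("ring centre",r.x,r.fun*1000)
G={}
for c,(lo,hi,n) in dict(green=(45,85,0),yellow=(24,34,0),blue=(108,130,0),red=(170,180,0)).items():
    m=cv2.inRange(hsv,(lo,100,40),(hi,255,255))
    if c=="red": m|=cv2.inRange(hsv,(0,100,40),(6,255,255))
    z=np.zeros_like(m);z[180:250,205:300]=m[180:250,205:300]
    k,l,s,ce=cv2.connectedComponentsWithStats(z);i=1+np.argmax(s[1:,4]);G[c]=plane("top",*ce[i],.1135)[:2]
# disc on deck
m=cv2.inRange(hsv,(0,0,0),(180,255,125)); 
# housing by disc edge: gray (disc) vs silver
ax=r.x[:2]
for c,p in G.items():
    d=p-ax;print(c,p.round(4),"r",np.hypot(*d).round(4),"ang",np.degrees(np.arctan2(d[1],d[0])).round(1))
# pointer line: zoom px (325,370)->(307,420); bar line (342,272)->(322,332)
f=lambda x,y,z:plane("top",200+x/6-.4,155+y/6-.4,z)[:2]
p1,p2=f(322,368,.126),f(308,420,.126)
print("ptr",p1,p2,[np.degrees(np.arctan2(*(q-ax)[::-1])) for q in(p1,p2)],np.degrees(np.arctan2(*(p2-p1)[::-1])))
q1,q2=f(342,272,.162),f(322,332,.162);print("bar",q1,q2,np.degrees(np.arctan2(*(q2-q1)[::-1])))
# disc
g=[f(x,y,.110) for x,y in((362,64),(362,537),(121,300),(604,300))]
A=np.array(g);r2=least_squares(lambda p:np.hypot(*(A-p[:2]).T)-p[2],[.55,.1,.07]);print("disc",r2.x,r2.fun*1000)
# knob bounding deck edges: machine corners for x axis
for p in ((90,10),(0,190)):pass
c1=plane("top",189,227,.11)[:2];c2=plane("top",300,270,.11)[:2];d=c1-c2;print("rear edge normal ang",np.degrees(np.arctan2(d[1],d[0]))+90, np.hypot(*d))
for i,o in enumerate(O):d=o-ax;print("seg",np.degrees(np.arctan2(d[1],d[0])).round(1))
for x,y in((240,293),(264,360),(382,412),(448,376)):
    d=f(x,y,.114)-ax;print("notch",np.degrees(np.arctan2(d[1],d[0])).round(1),np.hypot(*d).round(4))
```

```text
ring centre [0.55547362 0.09935967 0.03514873] [ 0.07146912 -0.17241122  0.05661531  0.09591306 -0.15158277  0.09999674]
green [0.5528 0.1545] r 0.0552 ang 92.8
yellow [0.5269 0.1475] r 0.056 ang 120.7
blue [0.504 0.076] r 0.0566 ang -155.6
red [0.516  0.0575] r 0.0575 ang -133.3
ptr [0.53178845 0.10879758] [0.51583273 0.11248401] [np.float64(158.2740317667561), np.float64(161.68127794334958)] 166.99057946471342
bar [0.55415584 0.10056594] [0.53630483 0.10579607] 163.6700591370954
disc [0.5570036  0.09863108 0.07464048] [-0.13165913 -0.13515887  0.13343403  0.13338397]
rear edge normal ang 160.08360165348256 0.21904302603342043
seg 73.5
seg 107.6
seg -113.2
seg 141.3
seg -145.3
seg 179.1
notch 88.0 0.0367
notch 124.4 0.0345
notch -166.7 0.0359
notch -129.8 0.0366
```

```bash
cat >> h.py <<'E'
from scipy.spatial.transform import Rotation as Ro
AX=np.array([.556,.099])
def yaw():
    s=env.get_state();w,x,y,z=s["orientation"];R=Ro.from_quat([x,y,z,w]).as_matrix()
    return s,R
def goal(pos,yawdeg):
    s,R=yaw();y=np.radians(yawdeg)
    X=np.array([0,0,-1.]);Y=np.array([np.cos(y),np.sin(y),0]);G=np.c_[X,Y,np.cross(X,Y)]
    print("t",round(s["clock"],2),"tcp",s["tcp_pos"].round(4),"yawY",np.degrees(np.arctan2(R[1,1],R[0,1])).round(2),"down",R[:,0].round(3),"j",s["joint_pos"].round(3),"F",s["wrist_force"].round(2),"T",s["ft_torque"].round(3),"gap",round(s["finger_gap"],4))
    print("tool shift cm",(R.T@(np.array(pos)-s["tcp_pos"])*100).round(3),"rot deg",np.degrees(Ro.from_matrix(R.T@G).as_rotvec()).round(2))
E
python3 -c "
from h import *
goal([.556,.099,.24],71);goal([.556,.099,.24],-109)"
```

```text
t 0.1 tcp [ 0.1526 -0.5539  0.2305] yawY -74.6 down [-0.     0.002 -1.   ] j [-1.442  0.314  0.045  1.304  0.     1.431] F [0.74 0.06 0.12] T [ 0.002 -0.022 -0.02 ] gap 0.0855
tool shift cm [ -0.853 -52.236 -56.228] rot deg [-1.456e+02 -1.200e-01  2.000e-02]
t 0.1 tcp [ 0.1526 -0.5539  0.2305] yawY -74.6 down [-0.     0.002 -1.   ] j [-1.442  0.314  0.045  1.304  0.     1.431] F [0.74 0.06 0.12] T [ 0.002 -0.022 -0.02 ] gap 0.0855
tool shift cm [ -0.853 -52.236 -56.228] rot deg [3.44e+01 1.00e-02 9.00e-02]
```

>>> drive_tool:
  plan:
    - [[0,0,-2,-2,0,0,1],[0,0,-4,-4,0,0,1],[0,0,-4,-4,0,0,1],[0,0,-4,-4,0,0,1],[0,0,-4,-4,0,0,1]]
  squeeze: 20

```text
clock: 0.52
tcp_pos: [0.3197, -0.4851, 0.2307]
orientation: [-0.204, -0.677, -0.204, 0.677]
wrist_force: [0.5, -1.1, 0.1]
finger_gap: 0.0856
```

>>> drive_tool:
  plan:
    - [[0,0,-4,-4,0,0,1],[0,0,-4,-4,0,0,1],[0,0,-4,-4,0,0,1],[0,0,-4,-4,0,0,1],[0,0,-4,-4,0,0,1]]

```text
clock: 0.93
tcp_pos: [0.469, -0.3527, 0.2306]
orientation: [-0.319, -0.631, -0.319, 0.631]
wrist_force: [0.1, -0.5, 0.4]
finger_gap: 0.0855
```

>>> drive_tool:
  plan:
    - [[0,0,-4,-4,0,0,1],[0,0,-4,-4,0,0,1],[0,0,-4,-4,0,0,1],[0,0,-4,-4,0,0,1],[0,0,-4,-4,0,0,1]]

```text
clock: 1.35
tcp_pos: [0.5637, -0.1776, 0.2306]
orientation: [-0.423, -0.566, -0.424, 0.566]
wrist_force: [0.1, -1.0, -0.6]
finger_gap: 0.0854
```

>>> drive_tool:
  plan:
    - [[0,0,-4,-4,0,0,1],[0,0,-4,-4,0,0,1],[0,0,-4,-4,0,0,1],[0,0,0,-7,0,0,1],[0,0,0,-7,0,0,1]]

```text
clock: 1.77
tcp_pos: [0.589, -0.0593, 0.2307]
orientation: [0.541, 0.454, 0.542, -0.455]
wrist_force: [0.3, -1.6, 0.6]
finger_gap: 0.0853
```

>>> drive_tool:
  plan:
    - [[0,0,0,-7,0,0,1],[0,0,0,-7,0,0,1],[0,0,0,-7,0,0,1],[0,0,0,-7,0,0,1],[0,0,0,-7,0,0,1]]

```text
clock: 2.18
tcp_pos: [0.5887, -0.0623, 0.2307]
orientation: [0.652, 0.272, 0.653, -0.272]
wrist_force: [-0.6, 0.3, 0.9]
finger_gap: 0.0849
```

```bash
python3 -c "
from h import *
goal([.556,.099,.24],71)
s=env.get_state();print(np.degrees(s['joint_pos']))
cv2.imwrite('pics/top1.png',env.read_camera('top')[:,:,::-1]);cv2.imwrite('pics/side1.png',env.read_camera('side')[:,:,::-1])"
```

```text
t 2.18 tcp [ 0.5887 -0.0623  0.2307] yawY 44.75 down [-0.001  0.    -1.   ] j [-0.241  0.348  0.094  1.318 -0.     0.549] F [-0.63  0.3   0.89] T [0.003 0.043 0.011] gap 0.0849
tool shift cm [ -0.923   9.03  -13.761] rot deg [-26.25  -0.06   0.03]
[-1.38028338e+01  1.99368904e+01  5.36478833e+00  7.54937361e+01
 -6.83295843e-03  3.14432595e+01]
```

View pics/side1.png

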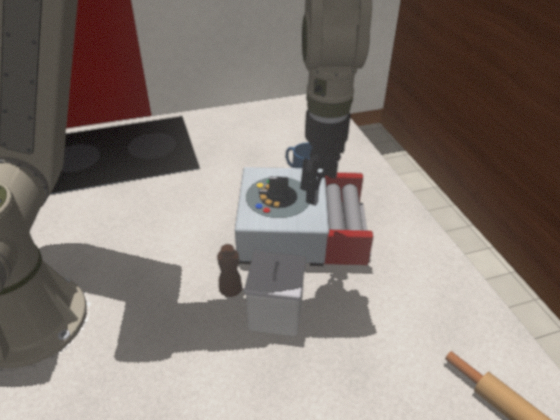

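The gripper hangs at about (318,190) in the side view, above and short of the deck. Nothing has been disturbed, so I'll move over the knob.

>>> drive_tool:
  plan:
    - [[0,2,-3,0,0,0,1],[0,2.4,-3.6,0,0,0,1],[0,2.4,-3.6,0,0,0,1],[0,2.23,-3.56,0,0,0,1],[0,0,0,-6.6,0,0,1]]

```text
clock: 2.7
tcp_pos: [0.5556, 0.1019, 0.2312]
orientation: [0.666, 0.236, 0.668, -0.235]
wrist_force: [0.4, -0.3, 0.2]
finger_gap: 0.0853
```

>>> drive_tool:
  plan:
    - [[0,0,0,-6.6,0,0,1],[0,0,0,-6.6,0,0,1],[0,0,0,-6.5,0,0,1],[0,0,0,0,0,0,0.7],[0,0,0,0,0,0,0.7]]

```text
clock: 3.12
tcp_pos: [0.5578, 0.0956, 0.231]
orientation: [0.697, 0.12, 0.697, -0.12]
wrist_force: [-0.1, -0.7, -0.8]
finger_gap: 0.0642
```

```bash
python3 -c "
from h import *
goal([.556,.099,.20],71)
for n in ('top','side'):
  im=env.read_camera(n)[:,:,::-1];cv2.imwrite(f'pics/{n}2.png',im)
b=cv2.imread('pics/side2.png');cv2.imwrite('pics/side2z.png',cv2.resize(b[100:240,210:350],None,fx=4,fy=4,interpolation=cv2.INTER_CUBIC))
"
```

```text
t 3.12 tcp [0.5578 0.0956 0.231 ] yawY 70.39 down [-0.001 -0.    -1.   ] j [ 0.028  0.296  0.022  1.297 -0.     0.37 ] F [-0.08 -0.74 -0.79] T [ 0.019 -0.028 -0.044] gap 0.0642
tool shift cm [ 3.102  0.261 -0.284] rot deg [-0.61 -0.03  0.02]
```

View pics/side2z.png

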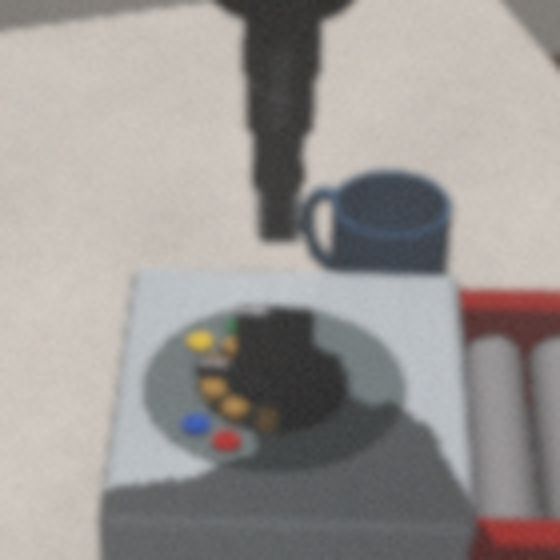

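View pics/top2.png

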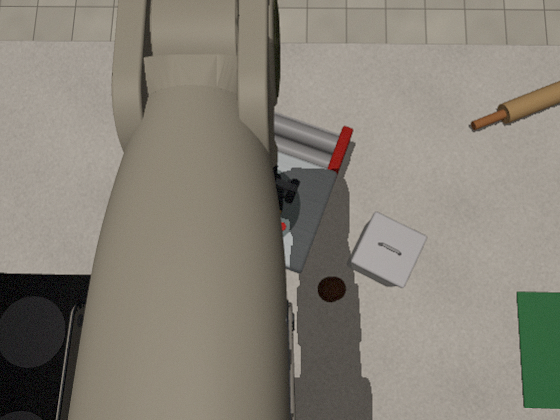

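The fingers are above the knob, at about (278,150) in the full side picture. I'll centre them, then descend.

>>> drive_tool:
  plan:
    - [[1,0.26,-0.28,-0.6,0,0,0.7],[2,0,0,0,0,0,0.7],[1,0,0,0,0,0,0.7],[0,0,0,0,0,0,0.7],[0,0,0,0,0,0,0.7]]

```text
clock: 3.63
tcp_pos: [0.5554, 0.0989, 0.1903]
orientation: [0.697, 0.115, 0.698, -0.115]
wrist_force: [0.3, 1.2, 0.6]
finger_gap: 0.0595
```

```bash
python3 -c "
from h import *
goal([.556,.0995,.131],71)
"
```

```text
t 3.63 tcp [0.5554 0.0989 0.1903] yawY 71.26 down [-0.002 -0.    -1.   ] j [ 0.034  0.309 -0.061  1.203 -0.     0.361] F [0.34 1.15 0.65] T [ 0.031 -0.042  0.033] gap 0.0595
tool shift cm [5.933 0.077 0.054] rot deg [ 0.26 -0.12  0.05]
```

>>> drive_tool:
  plan:
    - [[1.5,0.07,0.05,0.2,0,0,0.7],[2,0,0,0,0,0,0.7],[1.5,0,0,0,0,0,0.7],[0.9,0,0,0,0,0,0.7],[0,0,0,0,0,0,0.7]]

```text
clock: 4.05
tcp_pos: [0.5559, 0.0994, 0.1309]
orientation: [0.697, 0.116, 0.698, -0.116]
wrist_force: [-1.0, 0.2, 0.4]
finger_gap: 0.0599
```

```bash
python3 -c "
from h import *
goal([.556,.0995,.131],71)
n='side'
b=env.read_camera(n)[:,:,::-1]
cv2.imwrite('pics/side3z.png',cv2.resize(b[100:240,210:350],None,fx=4,fy=4,interpolation=cv2.INTER_CUBIC))
"
```

```text
t 4.05 tcp [0.5559 0.0994 0.1309] yawY 71.08 down [-0.003 -0.    -1.   ] j [ 0.035  0.344 -0.161  1.068 -0.     0.365] F [-0.97  0.16  0.37] T [0.027 0.024 0.03 ] gap 0.0599
tool shift cm [-0.011  0.016  0.002] rot deg [ 0.08 -0.14  0.06]
```

View pics/side3z.png

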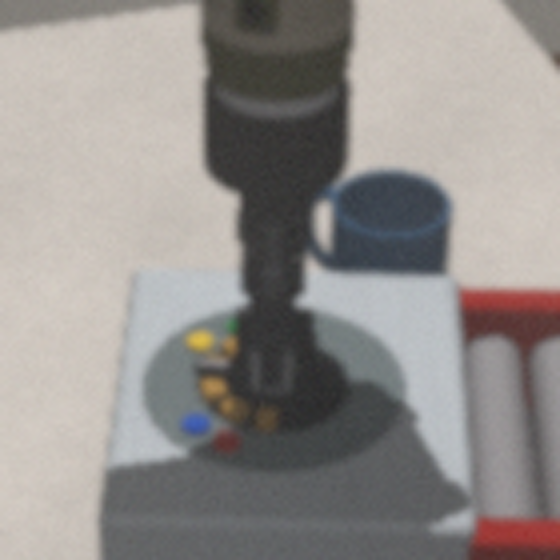

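The fingers straddle the bar at about (278,192) in the full picture. I'll close slowly at 20 N.

>>> drive_tool:
  plan:
    - [[0,0,0,0,0,0,0.5],[0,0,0,0,0,0,0.4],[0,0,0,0,0,0,0.3],[0,0,0,0,0,0,0.22],[0,0,0,0,0,0,0.16]]
  squeeze: 20

```text
clock: 4.52
tcp_pos: [0.5576, 0.1, 0.1331]
orientation: [0.698, 0.117, 0.697, -0.115]
wrist_force: [-1.2, 0.8, 1.1]
finger_gap: 0.014
```

>>> drive_tool:
  plan:
    - [[0,0,0,0,0,0,0.13],[0,0,0,0,0,0,0.1],[0,0,0,0,0,0,0.05],[0,0,0,0,0,0,0.05],[0,0,0,0,0,0,0.05]]

```text
clock: 4.93
tcp_pos: [0.5576, 0.0999, 0.1331]
orientation: [0.698, 0.116, 0.697, -0.116]
wrist_force: [0.1, 2.7, 6.0]
finger_gap: 0.0135
```

```bash
python3 -c "
from h import *
goal([.556,.0995,.131],71)
"
```

```text
t 4.93 tcp [0.5576 0.0999 0.1331] yawY 71.12 down [ 0.002  0.001 -1.   ] j [ 3.500e-02  3.420e-01 -1.590e-01  1.068e+00  1.000e-03  3.650e-01] F [0.13 2.73 6.  ] T [ 0.689 -0.047 -0.039] gap 0.0135
tool shift cm [ 0.209 -0.093 -0.135] rot deg [ 0.12  0.08 -0.08]
```

>>> drive_tool:
  plan:
    - [[-0.05,0,0,0,0,0,0.05],[-0.05,0,0,0,0,0,0.05],[0,0,0,0,0,0,0.05],[0,0,0,0,0,0,0.05],[0,0,0,0,0,0,0.05]]

```text
clock: 5.35
tcp_pos: [0.5575, 0.0999, 0.1332]
orientation: [0.698, 0.116, 0.697, -0.116]
wrist_force: [2.6, 4.9, 0.4]
finger_gap: 0.0136
```

```bash
python3 -c "
from h import *
goal([.556,.0995,.131],71)
"
```

```text
t 5.35 tcp [0.5575 0.0999 0.1332] yawY 71.11 down [ 0.001  0.001 -1.   ] j [ 3.500e-02  3.430e-01 -1.580e-01  1.069e+00  1.000e-03  3.650e-01] F [2.62 4.92 0.39] T [ 0.963 -0.553 -0.087] gap 0.0136
tool shift cm [ 0.218 -0.085 -0.128] rot deg [ 0.11  0.04 -0.07]
```

>>> drive_tool:
  plan:
    - [[-0.05,0.05,0.01,0,0,0,0.05],[-0.05,0.05,0.01,0,0,0,0.05],[-0.05,0,0,0,0,0,0.05],[-0.05,0,0,0,0,0,0.05],[0,0,0,0,0,0,0.05]]

```text
clock: 5.77
tcp_pos: [0.5574, 0.1, 0.1348]
orientation: [0.697, 0.116, 0.698, -0.116]
wrist_force: [3.8, 1.1, -6.1]
finger_gap: 0.0132
```

```bash
python3 -c "
from h import *
goal([.556,.0995,.131],71)
"
```

```text
t 5.77 tcp [0.5574 0.1    0.1348] yawY 71.08 down [-0.    -0.001 -1.   ] j [ 3.600e-02  3.430e-01 -1.530e-01  1.075e+00 -1.000e-03  3.660e-01] F [ 3.81  1.05 -6.1 ] T [ 0.222 -0.971 -0.025] gap 0.0132
tool shift cm [ 0.383 -0.094 -0.116] rot deg [ 0.08 -0.01  0.04]
```

>>> drive_tool:
  plan:
    - [[-0.08,0.01,0.04,0,0,0,0.05],[-0.08,0.01,0.03,0,0,0,0.05],[-0.08,0,0,0,0,0,0.05],[-0.08,0,0,0,0,0,0.05],[0,0,0,0,0,0,0.05]]

```text
clock: 6.18
tcp_pos: [0.5575, 0.1001, 0.1383]
orientation: [0.697, 0.116, 0.698, -0.116]
wrist_force: [1.1, 0.5, -6.8]
finger_gap: 0.0135
```

>>> drive_tool:
  plan:
    - [[-0.08,0,0,0,0,0,0.05],[-0.08,0,0,0,0,0,0.05],[-0.08,0,0,0,0,0,0.05],[-0.08,0,0,0,0,0,0.05],[0,0,0,0,0,0,0.05]]

```text
clock: 6.6
tcp_pos: [0.5576, 0.1001, 0.1416]
orientation: [0.697, 0.116, 0.698, -0.116]
wrist_force: [0.3, -1.0, -7.9]
finger_gap: 0.0138
```

```bash
python3 -c "
from h import *
goal([.556,.0995,.131],71)
"
```

```text
t 6.6 tcp [0.5576 0.1001 0.1416] yawY 71.09 down [-0.001 -0.001 -1.   ] j [ 3.600e-02  3.390e-01 -1.410e-01  1.092e+00 -1.000e-03  3.660e-01] F [ 0.27 -1.01 -7.93] T [-0.281 -0.099 -0.021] gap 0.0138
tool shift cm [ 1.056 -0.104 -0.13 ] rot deg [ 0.09 -0.05  0.05]
```

>>> drive_tool:
  plan:
    - [[-0.05,0,0,0,0,0,0.05],[0,0,0,0,0,0,0.05],[0,0,0,1,0,0,0.05],[0,0,0,1,0,0,0.05],[0,0,0,1,0,0,0.05]]

```text
clock: 7.02
tcp_pos: [0.5576, 0.1001, 0.1419]
orientation: [0.694, 0.135, 0.694, -0.135]
wrist_force: [-0.9, -1.8, -8.1]
finger_gap: 0.0135
```

```bash
python3 -c "
from h import *
goal([.5576,.1001,.142],71)
"
```

```text
t 7.02 tcp [0.5576 0.1001 0.1419] yawY 68.0 down [-0.001 -0.001 -1.   ] j [ 0.036  0.339 -0.141  1.092 -0.     0.42 ] F [-0.88 -1.75 -8.06] T [-0.493  0.213  0.052] gap 0.0135
tool shift cm [-0.009 -0.     0.002] rot deg [-3.   -0.05  0.05]
```

>>> drive_tool:
  plan:
    - [[0,0,0,3,0,0,0.05],[0,0,0,4,0,0,0.05],[0,0,0,4,0,0,0.05],[0,0,0,4,0,0,0.05],[0,0,0,4,0,0,0.05]]

```text
clock: 7.43
tcp_pos: [0.5575, 0.1, 0.1419]
orientation: [0.662, 0.248, 0.662, -0.249]
wrist_force: [-1.0, -2.6, -7.5]
finger_gap: 0.0135
```

>>> drive_tool:
  plan:
    - [[0,0,0,4,0,0,0.05],[0,0,0,4,0,0,0.05],[0,0,0,4,0,0,0.05],[0,0,0,4,0,0,0.05],[0,0,0,4,0,0,0.05]]

```text
clock: 7.85
tcp_pos: [0.5574, 0.0999, 0.1418]
orientation: [0.608, 0.359, 0.609, -0.36]
wrist_force: [-1.3, -2.5, -7.0]
finger_gap: 0.0138
```

>>> drive_tool:
  plan:
    - [[0,0,0,4,0,0,0.05],[0,0,0,4,0,0,0.05],[0,0,0,4,0,0,0.05],[0,0,0,4,0,0,0.05],[0,0,0,3,0,0,0.05]]

```text
clock: 8.27
tcp_pos: [0.5572, 0.0999, 0.1418]
orientation: [0.541, 0.455, 0.541, -0.456]
wrist_force: [-2.3, -3.0, -8.6]
finger_gap: 0.0141
```

```bash
python3 -c "
from h import *
goal([.5576,.1001,.142],-1)
for n in ('top','side'):
  b=env.read_camera(n)[:,:,::-1]
  cv2.imwrite(f'pics/{n}4z.png',cv2.resize(b[120:260,190:330],None,fx=4,fy=4,interpolation=cv2.INTER_CUBIC))
"
```

```text
t 8.27 tcp [0.5572 0.0999 0.1418] yawY 9.85 down [-0.002 -0.001 -1.   ] j [ 3.600e-02  3.390e-01 -1.410e-01  1.093e+00 -1.000e-03  1.435e+00] F [-2.32 -3.05 -8.58] T [-0.601  0.428  0.115] gap 0.0141
tool shift cm [-0.023  0.044 -0.018] rot deg [10.85  0.05  0.12]
```

View pics/side4z.png

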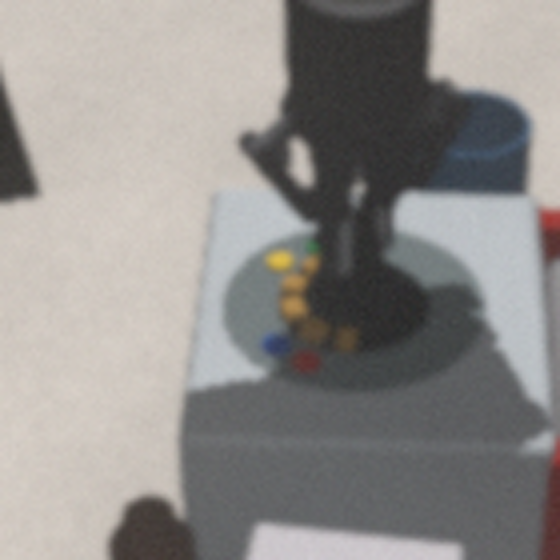

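View pics/top4z.png

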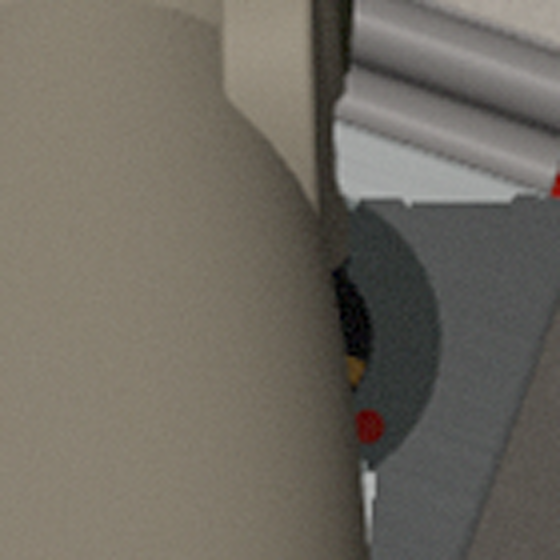

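>>> drive_tool:
  plan:
    - [[0,-0.025,0.025,2,0,0,0.05],[0,-0.025,0.025,2,0,0,0.05],[0,0,0,2,0,0,0.05],[0.05,0,0,0,0,0,0.05],[0.05,0,0,0,0,0,0.05]]

```text
clock: 8.78
tcp_pos: [0.5572, 0.0998, 0.141]
orientation: [0.518, 0.481, 0.518, -0.482]
wrist_force: [-3.0, -1.9, -7.6]
finger_gap: 0.0134
```

```bash
python3 -c "
from h import *
goal([.5576,.1001,.142],-1)"
```

```text
t 8.78 tcp [0.5572 0.0998 0.141 ] yawY 4.19 down [-0.001  0.    -1.   ] j [ 0.035  0.339 -0.144  1.09   0.     1.533] F [-2.95 -1.94 -7.55] T [-0.357  0.592 -0.022] gap 0.0134
tool shift cm [-0.104  0.045 -0.028] rot deg [ 5.19 -0.    0.06]
```

>>> drive_tool:
  plan:
    - [[0.04,-0.03,0.02,0,0,0,0.05],[0.04,0,0,0,0,0,0.05],[0,0,0,0,0,0,0.05],[0,0,0,0,0,0,0.05],[0,0,0,0,0,0,0.05]]

```text
clock: 9.2
tcp_pos: [0.5571, 0.0997, 0.1403]
orientation: [0.517, 0.482, 0.518, -0.482]
wrist_force: [-3.6, 0.0, -6.8]
finger_gap: 0.0137
```

>>> drive_tool:
  plan:
    - [[0.03,0,0,0,0,0,0.05],[0.03,0,0,0,0,0,0.05],[0,0,0,0,0,0,0.05],[0,0,0,0,0,0,0.05],[0,0,0,0,0,0,0.05]]

```text
clock: 9.62
tcp_pos: [0.5572, 0.0997, 0.1397]
orientation: [0.517, 0.482, 0.518, -0.482]
wrist_force: [-4.2, 1.1, -7.1]
finger_gap: 0.0132
```

```bash
python3 -c "
from h import *
goal([.5576,.1001,.142],-1)"
```

```text
t 9.62 tcp [0.5572 0.0997 0.1397] yawY 4.11 down [-0.001  0.    -1.   ] j [ 0.035  0.339 -0.146  1.086  0.     1.534] F [-4.23  1.11 -7.09] T [ 0.164  0.902 -0.08 ] gap 0.0132
tool shift cm [-0.234  0.046 -0.041] rot deg [ 5.11 -0.02  0.03]
```

>>> drive_tool:
  plan:
    - [[0.03,-0.04,0,0,0,0,0.05],[0.03,-0.04,-0.01,0,0,0,0.05],[0,0,0,0,0,0,0.05],[0,0,0,0,0,0,0.05],[0,0,0,0,0,0,0.05]]

```text
clock: 10.03
tcp_pos: [0.5571, 0.0996, 0.1395]
orientation: [0.518, 0.482, 0.517, -0.481]
wrist_force: [-1.3, 1.5, -6.2]
finger_gap: 0.0135
```

```bash
python3 -c "
from h import *
goal([.5576,.1001,.142],-1)"
```

```text
t 10.03 tcp [0.5571 0.0996 0.1395] yawY 4.1 down [ 0.001  0.    -1.   ] j [ 0.035  0.338 -0.149  1.083  0.     1.534] F [-1.35  1.47 -6.16] T [ 0.274  0.557 -0.025] gap 0.0135
tool shift cm [-0.254  0.052 -0.043] rot deg [ 5.1  -0.01 -0.06]
```

>>> drive_tool:
  plan:
    - [[0.03,0,-0.01,0,0,0,0.05],[0.03,0,0,0,0,0,0.05],[0.03,0,0,0,0,0,0.05],[0,0,0,0,0,0,0.05],[0,0,0,0,0,0,0.05]]

```text
clock: 10.45
tcp_pos: [0.5571, 0.0996, 0.1389]
orientation: [0.518, 0.482, 0.517, -0.482]
wrist_force: [-2.0, 1.2, -1.0]
finger_gap: 0.0135
```

```bash
python3 -c "
from h import *
goal([.5576,.1001,.142],-1)"
```

```text
t 10.45 tcp [0.5571 0.0996 0.1389] yawY 4.09 down [ 0.001 -0.    -1.   ] j [ 0.035  0.338 -0.15   1.082 -0.     1.534] F [-2.    1.21 -1.01] T [ 0.309  0.604 -0.036] gap 0.0135
tool shift cm [-0.312  0.051 -0.048] rot deg [ 5.09  0.01 -0.08]
```

>>> drive_tool:
  plan:
    - [[0,0,0,0.4,0,0,0.05],[0,0,0,0.4,0,0,0.05],[0,0,0,0.4,0,0,0.05],[0,0,0,0.3,0,0,0.05],[0,0,0,0,0,0,0.05]]

```text
clock: 10.87
tcp_pos: [0.5571, 0.0996, 0.1379]
orientation: [0.511, 0.489, 0.511, -0.489]
wrist_force: [-0.1, 1.0, -5.9]
finger_gap: 0.0138
```

```bash
python3 -c "
from h import *
goal([.5576,.1001,.142],-1)"
```

```text
t 10.87 tcp [0.5571 0.0996 0.1379] yawY 2.57 down [ 0.001 -0.    -1.   ] j [ 0.035  0.339 -0.151  1.08  -0.     1.561] F [-0.08  1.01 -5.88] T [ 0.23  -0.157 -0.111] gap 0.0138
tool shift cm [-0.413  0.055 -0.043] rot deg [ 3.57  0.   -0.03]
```

The pin has dropped: z fell 1 mm and the arm carries the spring load again. I'll lower it gently.

>>> drive_tool:
  plan:
    - [[0.05,0,0,0,0,0,0.05],[0.05,0,0,0,0,0,0.05],[0.05,0,0,0,0,0,0.05],[0,0,0,0,0,0,0.05],[0,0,0,0,0,0,0.05]]

```text
clock: 11.28
tcp_pos: [0.5571, 0.0996, 0.1367]
orientation: [0.511, 0.489, 0.511, -0.488]
wrist_force: [0.8, 2.2, -6.6]
finger_gap: 0.0135
```

```bash
python3 -c "
from h import *
goal([.5576,.1001,.142],-1)"
```

```text
t 11.28 tcp [0.5571 0.0996 0.1367] yawY 2.59 down [ 0.001 -0.    -1.   ] j [ 0.035  0.34  -0.153  1.077 -0.     1.561] F [ 0.83  2.16 -6.56] T [ 0.308 -0.469 -0.16 ] gap 0.0135
tool shift cm [-0.528  0.056 -0.044] rot deg [ 3.59  0.   -0.04]
```

>>> drive_tool:
  plan:
    - [[0.05,0,0,0.3,0,0,0.05],[0.05,0,0,0.3,0,0,0.05],[0.05,0,0,0,0,0,0.05],[0.05,0,0,0,0,0,0.05],[0,0,0,0,0,0,0.05]]

```text
clock: 11.7
tcp_pos: [0.557, 0.0997, 0.1348]
orientation: [0.509, 0.491, 0.508, -0.491]
wrist_force: [2.4, 0.7, -5.3]
finger_gap: 0.014
```

```bash
python3 -c "
from h import *
goal([.5576,.1001,.142],-1)"
```

```text
t 11.7 tcp [0.557  0.0997 0.1348] yawY 2.0 down [ 0.001 -0.    -1.   ] j [ 0.035  0.341 -0.156  1.073 -0.     1.571] F [ 2.41  0.73 -5.32] T [ 0.275 -0.627 -0.074] gap 0.014
tool shift cm [-0.721  0.065 -0.042] rot deg [ 3.    0.   -0.04]
```

>>> drive_tool:
  plan:
    - [[0.04,0.03,0,0,0,0,0.05],[0.04,0,0,0,0,0,0.05],[0.04,0,0,0,0,0,0.05],[0.04,0,0,0,0,0,0.05],[0,0,0,0,0,0,0.05]]

```text
clock: 12.12
tcp_pos: [0.557, 0.0997, 0.1332]
orientation: [0.509, 0.491, 0.509, -0.491]
wrist_force: [1.7, 1.7, -4.2]
finger_gap: 0.0134
```

```bash
python3 -c "
from h import *
goal([.5576,.1001,.142],-1)"
```

```text
t 12.12 tcp [0.557  0.0997 0.1332] yawY 2.0 down [ 0. -0. -1.] j [ 0.035  0.342 -0.158  1.07  -0.     1.571] F [ 1.68  1.72 -4.21] T [ 0.239 -0.553 -0.149] gap 0.0134
tool shift cm [-0.875  0.059 -0.042] rot deg [ 3.    0.   -0.02]
```

>>> drive_tool:
  plan:
    - [[0.04,0,0,0,0,0,0.05],[0.02,0,0,0,0,0,0.05],[0,0,0,0,0,0,0.18],[0,0,0,0,0,0,0.3],[0,0,0,0,0,0,0.45]]

```text
clock: 12.53
tcp_pos: [0.5566, 0.0995, 0.1327]
orientation: [0.509, 0.491, 0.509, -0.491]
wrist_force: [-0.3, -0.8, -0.3]
finger_gap: 0.0365
```

>>> drive_tool:
  plan:
    - [[0,0,0,0,0,0,0.5],[0,0,0,0,0,0,0.5],[0,0,0,0,0,0,0.5],[-0.5,0,0,0,0,0,0.5],[-1.5,0,0,0,0,0,0.5]]

```text
clock: 12.95
tcp_pos: [0.5553, 0.0995, 0.1509]
orientation: [0.508, 0.49, 0.51, -0.492]
wrist_force: [0.1, 0.5, 0.3]
finger_gap: 0.0425
```

>>> drive_tool:
  plan:
    - [[-3,0,0,0,0,0,0.5],[-3,0,0,0,0,0,0.5],[-3,0,0,0,0,0,0.5],[0,0,3,0,0,0,0.5],[0,0,4,0,0,0,0.5]]

```text
clock: 13.37
tcp_pos: [0.5608, 0.0312, 0.2458]
orientation: [0.511, 0.491, 0.509, -0.488]
wrist_force: [0.3, 0.1, 0.0]
finger_gap: 0.0429
```

>>> drive_tool:
  plan:
    - [[0,0,4,0,0,0,0.5],[0,0,4,0,0,0,0.5],[0,0,4,0,0,0,0.5],[0,0,4,0,0,0,0.5],[0,0,0,0,0,0,0.5]]

```text
clock: 13.78
tcp_pos: [0.5652, -0.1371, 0.2426]
orientation: [0.508, 0.492, 0.506, -0.494]
wrist_force: [0.1, 1.3, -0.2]
finger_gap: 0.0427
```

```bash
python3 -c "
from h import *
goal([.5576,.1001,.142],-1)
for n in ('top','side'):
  b=env.read_camera(n)[:,:,::-1];cv2.imwrite(f'pics/{n}5.png',b)
  c=b[155:255,200:320] if n=='top' else b[160:225,230:330]
  cv2.imwrite(f'pics/{n}5z.png',cv2.resize(c,None,fx=6 if n=='top' else 8,fy=6 if n=='top' else 8,interpolation=cv2.INTER_CUBIC))
"
```

```text
t 13.78 tcp [ 0.5652 -0.1371  0.2426] yawY 1.59 down [ 0.001 -0.003 -1.   ] j [-0.375  0.322  0.086  1.333 -0.003  1.168] F [ 0.11  1.32 -0.15] T [ 0.059 -0.003 -0.023] gap 0.0427
tool shift cm [  9.982  -0.108 -23.759] rot deg [ 2.59  0.18 -0.04]
```

View pics/top5z.png

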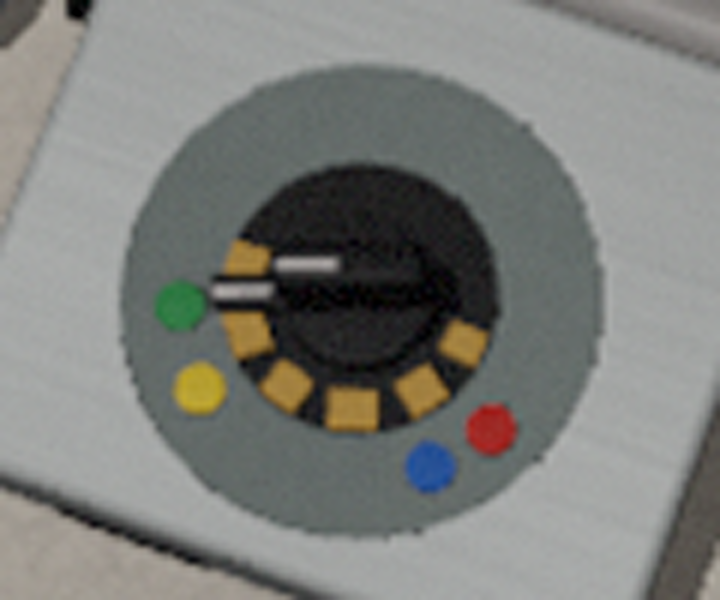

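View pics/side5z.png

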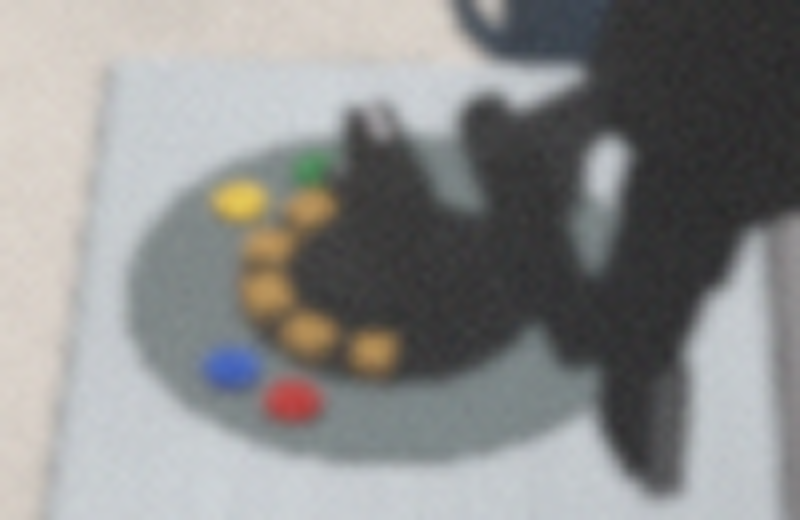

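View pics/top5.png

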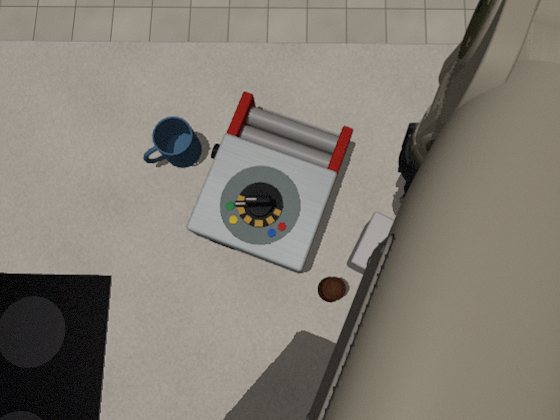

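The pointer's white line lies in the green-side gap, with its tip at zoom (212,291) and the stud at (181,305). Mug, mill and visible canister edge look unmoved. Next I'll check pointer aim and knob height numerically.

Run:
```python
from h import *
f=lambda x,y,z:plane("top",200+x/6-.4,155+y/6-.4,z)[:2]
ax=np.array([.5562,.099]);st=np.array([.5528,.1545])
for dz,name in((0,"home"),(.0065,"on brass")):
    a,b=f(308,264,.162+dz),f(340,264,.162+dz);c,d=f(214,291,.126+dz),f(273,290,.126+dz)
    ang=np.arctan2(*(d-ax)[::-1]) 
    for q in(a,c,d):print(name,q.round(4),np.degrees(np.arctan2(*(q-ax)[::-1])).round(1))
for A in (89,91,92,93):
    p=ax+.056*np.array([np.cos(np.radians(A)),np.sin(np.radians(A))]);print(A,"dist mm",(np.hypot(*(p-st))*1e3).round(1))
a,b=cv2.imread("pics/top0.png"),cv2.imread("pics/top5.png")
d=cv2.absdiff(a,b).max(2)
for n,(x0,y0,x1,y1) in dict(mug=(140,110,205,170),mill=(314,272,350,305),can=(350,210,375,260)).items(): print(n,d[y0:y1,x0:x1].mean().round(1),d[y0:y1,x0:x1].max())
# disparity bar-top line vs pointer line start/now (px)
```

```text
home [0.5564 0.1106] 89.2
home [0.5549 0.1425] 91.7
home [0.5555 0.1245] 91.5
on brass [0.555  0.1099] 96.2
on brass [0.5536 0.1416] 93.4
on brass [0.5543 0.1238] 94.5
89 dist mm 4.4
91 dist mm 2.5
92 dist mm 1.5
93 dist mm 0.6
mug 11.9 30
mill 12.0 28
can 17.1 115
```

Run:
```python
from h import *
for dz in (0,.0065):
    e=[]
    for x in(276,308,340):
        p=plane("top",200+x/6-.4,155+264/6-.4,.162+dz);u,v=proj("side",p);e.append(((u-230+.4)*8,(v-160+.4)*8))
    print(dz,np.round(e,0).tolist())
# bias check at start: bar line in start views
for x,y in((342,272),(332,302),(322,332)):
    p=plane("top",200+x/6-.4,155+y/6-.4,.162);u,v=proj("side",p);print("start",(u-230+.4)*8,(v-160+.4)*8)
s=env.get_state();print(s["qvel"].round(3),s["wrist_force"].round(1))
```

```text
0 [[361.0, 102.0], [372.0, 121.0], [382.0, 140.0]]
0.0065 [[357.0, 85.0], [368.0, 104.0], [378.0, 123.0]]
start 374.8332788941913 142.6442429068838
start 340.99864097736344 142.88866546722892
start 307.27499663721227 143.1332451631592
[ 0.049 -0.013 -0.014  0.005  0.006  0.005] [-0.2  0.8 -0.3]
```

The two views agree with the knob being home: the bar's line is predicted at row 121 and seen at about 122, against 104 if it were resting on the brass. Handing in.

```bash
python3 -c "
from workcell import env
print(env.hand_in())"
```

```text
the job is handed in; nothing more can be done
None
```

I set the selector to the green notch, let go of the knob and handed the job in at about 14 s of the 61 s allowed. `hand_in` gives no verdict, so the result rests on my own checks.

- **Moves:** I gripped the knob at 20 N and lifted it about 9 mm. I turned it about 67° clockwise to just short of the notch, set the pin lightly on the brass and felt forward 1.5°. The pin dropped there, and I lowered it home with small re-centring moves, then opened the fingers and backed off.
- **Knob home:** The fingertip height was back at its starting value (133 mm). The two camera views also agreed with home rather than resting on the brass.
- **Aim:** The pointer aims about 92°, against 93–95° for the green stud. That is roughly 1.5 mm away by the camera (up to about 3 mm by the arm's own axis), inside the 12 mm limit.
- **Forces:** No reading of the force at the wrist passed about 10 N. It was read only between moves, and the load on the ring itself is not measured.
- **Bystanders:** The mug and pepper mill look unmoved. The canister's image change was larger because the arm partly covers it and may shade it. Nothing came near it, but the last picture could not confirm its position.
- **Disagreement:** My first picture estimate put the green notch at about 88°, but the pin dropped at about 92°. The camera and arm also differed by 1–2 mm on the knob's axis, within the stated calibration.

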